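# Unhitch the thrust stand's beam and hold it up for zeroing

### The job

Get the small thrust stand ready for a zero reading. Take the brass check weight off the beam's pan and stand it upright in the empty half of the wooden weight tray, set down and not dropped; then pull the red hitch latch sideways against its spring, lift the beam off its ball, and finish while still holding the beam up, steady, with its red pointer tip level with the green band on the white post. Leave all the other things where they are.

Things in the scene. Friction and masses are not known exactly. Their poses are not given: they have to be found in the camera images.
- latch_grip (a point): Centre of the red upright grip tab on the hitch latch: 14 mm thick along its x, 26 mm wide along the beam, 50 mm tall (25 up and down from here); a red slide plate lies below. Room of 35 mm beside the faces 14 mm apart. The latch slides on the blue coupler to the point's -x (level, square to the beam, roughly towards the robot); its foot hooks under the ball's collar. The point tilts with the beam.
- latch (a joint): How far the latch is pulled sideways, m: 0 = hooked (its rest), 0.016 = end stop. A spring pushes it back with about 4 N at 0 and 10 N at the stop; let go, it springs back. The beam can lift only while this is over 0.0095; 0.014 is a good pull. Above a beam angle of 0.17 rad the foot is over the ball.
- beam (a joint): Angle of the beam about its pivot, rad: 0 = level, coupler down on the ball; grows as the latch end rises; stop at 0.6. 0.22 puts the pointer at the middle of the green band (edges at about 0.175 and 0.265). The hinge is free: let go, the beam falls back. Beam and latch weigh about 0.6 kg; 3 to 4 N upward at the latch lifts them.
- beam_pivot (a point): Centre of the beam's hinge pin, 240 mm along the beam from the latch tab, 119 mm above the table; the tab's centre is 44 mm higher than it when the beam is level. Its y axis points along the beam away from the latch end; the pin lies along its x. Grey cheeks of the pivot tower reach 140 mm above the table.
- ball_top (a point): Top of the fixed steel ball (30 mm across, on a 32 mm collar and thin neck, on an aluminium load cell), 107 mm above the table, under the blue coupler. Its axes are the stand's: y along the beam to the pivot, -x the way the latch is pulled. The stand's base plate, 150 x 420 mm, is fixed to the table.
- pointer_tip (a point): Free end of the thin red pointer rod that sticks out from the coupler away from the pivot, 328 mm from the hinge pin; 119 mm above the table when the beam is level.
- band_mid (a point): Centre of the green band (29 mm tall) on the upright white post, 14 mm square and 215 mm tall, which stands 103 mm from the ball just beyond the pointer tip. Its height, 190 mm above the table, is where the pointer tip belongs.
- weight_mid (a point): Centre, half-way up, of the body of the loose brass check weight: an upright cylinder 36 mm across and 50 mm tall, with an 18 mm knob on top (62 mm overall), 0.3 to 0.55 kg. It starts on the flat steel pan (60 mm across, 133 mm above the table) on the beam, about 130 mm from the latch towards the pivot. The beam cannot sink under it. z up.
- tray_spot (a point): Centre of the floor of the empty half of the wooden weight tray, 5 mm above the table. The tray is fixed, 120 mm along its x, 220 mm along its y, walls 5 mm thick and 20 mm tall, one divider across the middle; this half is 110 (x) by 102 (y) mm inside. The other half, towards the point's -y, holds two steel weights.
- thruster: Bystander: model rocket thruster, steel nozzle standing on its mouth under a dark flange plate 100 mm across, 135 mm tall. Origin at the centre of its underside.
- mug: Bystander: white mug, 80 mm across, 95 mm tall. Origin at its underside.
- fitting: Bystander: brass pipe fitting 32 mm across, 48 mm tall. Origin at its underside.
- steel_a_mid (a point): Bystander: centre of the larger steel weight, 28 mm across, 42 mm tall, in the other half of the tray.
- steel_b_mid (a point): Bystander: centre of the smaller steel weight, 22 mm across, 36 mm tall, in the other half of the tray.
Not all that is in view belongs to the job. What is shaped like the part that bears weight_mid but pink or purple is not meant.

How it is judged:
By the outcome, as a careful person would: the job done as asked, in the order asked, and still so for the second after the job is handed in, while the arm keeps its last pose, push and grip.
It also fails if it takes over 51 s, if anything falls off the work surface, if the arm or the gripper's body presses on something with over 40 N, if the wrist force passes 120 N, or if a joint passes its speed limit or range.

### The arm

A 7-joint arm with a two-finger parallel gripper is mounted at the origin on the work surface. World frame = base frame: x ahead of the robot, y to its left, z up, the work surface at z = 0. Lengths are in mm, angles in rad, forces in N, time in s.
With the tool pointing down it reaches from about 350 to 900 mm from the base axis. Payload 7.2 kg.
Tool frame: the origin (TCP) lies on the centre line of the jaws, within the pads' length; the fingertips stand manip.tip_reach ahead of it and the grasp point (between the pads) lies 11 mm behind it (manip.tip_reach is the distance from the TCP to the fingertips, in mm); z points along the fingers, y is the line along which they close (so a half turn about z gives the same grasp; the last joint's range is limited). The gripper opens to 88 mm and grips with 3 to 60 N. Pads are 20 mm wide; open, the fingers measure 115 mm over their backs; the gripper's body (75 mm by 178 mm) begins 61 mm behind the grasp point.
Start: joints at [-1.395, 0.411, -0.013, 1.596, 0.006, 1.134, -0.082], TCP at [150.879, 606.518, 230.653] pointing down, gripper open.
Joint ranges: [-2.95, 2.95], [-0.29, 1.99], [-1.47, 1.44], [0.14, 2.54], [-1.03, 4.17], [0.13, 1.85], [-2.86, 2.86]. Speed limits (rad/s): [2.39, 2.39, 3.01, 3.01, 3.14, 3.14, 3.14].

### API

Orientations are given as a unit quaternion [x, y, z, w].
In Python, from rig import readout, eyes, manip, nets gives the robot as it stands. The module is installed in compiled form; this text tells all that it offers.
- The arm moves only by the tool send_rows, never from a script. Its argument "moves" is a list of rows, each a list of 5 numbers: the closure in counts, from 0 (fully open) to 255 (shut), then the shift along the tool's x, y, z in m, then the turn about the tool's z in degrees. A call has exactly 10 rows; each row is the pose to reach, as a shift and turn from the pose commanded when the call began, along the tool's axes at that moment; what a row does not reach only later rows make up. A row lasts 1/12 s, in which the tool goes at most 41.7 mm and 7.16 degrees, less where a joint would pass 70% of its speed; a pose out of reach is approached as far as the arm can. A call with a gripper value outside its range is refused whole. The fingers move at their own pace and stop on an object; "newtons" is the grip in N (left out, the last holds). Time passes only in rows, so rows that repeat a pose let the fingers close, or fill a call up. It gives the time, the measured TCP pose, the force, the opening and the grip force at its end, in the units of the state.
- readout.get_obs(): the state, without advancing time (a new reading comes with each control period).
- eyes.capture(name): name is "scene" or "side" or "wrist"; returns the picture (400x640x3 uint8, red, green, blue); there is no depth.
- eyes.camera_info(name): a dict with "K" (3x3 intrinsics, pixels), "k1" (the pictures are not rectified: a ray, as slopes to the right and down, at radius r is drawn at 1 + k1 r^2 times it, then the intrinsics apply), "origin" and "attitude" of the camera in the world. Camera axes: x right, y up, looking along -z (the intrinsics and any distortion apply to the point x, -y, -z); pixel columns grow to the right and rows downward; lengths in mm; the calibration is good to about 2 mm. A picture is of the moment at which its call begins: read the wrist's pose just before it. camera_info takes no time and is no camera call; for the wrist camera it gives the pose at the moment of the call.
- manip.finish_job(): hands the job in; it is judged then, once.
Trained networks look in the newest picture that a camera, given by its name, has taken for a name from the list of things; names that differ only in an ending like _2 or _b are one class to them, and where a whole thing is asked for, a point or a joint stands for the part that bears it (a point fixed in the world has none). Each returns a list of dicts, best first, with "conf" (0 to 1); they miss things now and then, are a little off and sometimes report something else, mostly with a low value. They report only what shows in the picture. A call takes as long as a camera call. They do not tell look-alikes from the thing itself.
- nets.search_frame(target, camera): "at" ([x, y, z] in mm, in the coordinates of the camera as it stood for that picture, good to about 4 mm: the middle of the surface that is visible of it).
- nets.trace(target, camera): "pixels" (400x640 bool, what is visible of it).
- nets.mark_of(target, camera): "at" ([x, y, z] in mm, in the coordinates of the camera as it stood for that picture, good to about 4 mm: a listed point, or the origin of a listed thing).
The state is a dict: "time": time; "joints": joint angles; "qd": joint speeds; "effort": joint torques, N m; "eef_pos": TCP position; "eef_rot": TCP orientation; "force": force on the tool from outside, world axes, zero at the start; "wrist_torque": the same for the moment, N m; "width": finger opening in mm; "grasp_force": force on a finger pad.
Only numpy, scipy, OpenCV 4.12 (cv2) and the standard library are available. Lean on these libraries where they do the work, as an engineer would, in place of code of your own. Each camera call takes 0.05 s, during which the arm holds its last target. There are 200 camera calls.

## Working session

There is one attempt and no reset: what is moved stays moved. The work goes in short steps, Python scripts to look and compute and a tool call to move; the robot and the scene stay as the last step left them, time stands still between calls to the robot, and variables do not carry over. Pictures are saved under pics/ and viewed, at most 10 in all, crops included, and the job is handed in when it is done.

Besides the shell and the picture viewer there is one more tool, called after "Call:" in YAML: its name, and indented under it one key for each argument. send_rows: Moves the arm, as the interface text tells. Its arguments: {"type":"object","properties":{"moves":{"type":"array","items":{"type":"array","items":{"type":"number"}}},"newtons":{"type":"number"}},"required":["moves"]}

```bash
mkdir -p pics; cat > h.py <<'E'
import numpy as np, cv2
from scipy.spatial.transform import Rotation as R
from rig import readout, eyes, manip, nets
def att(ci):
    a=np.array(ci["attitude"],float)
    return a if a.shape==(3,3) else R.from_quat(a).as_matrix()
def w(ci,p): return att(ci)@np.array(p)+np.array(ci["origin"])
def px(ci,P):
    c=att(ci).T@(np.array(P)-ci["origin"]); s=np.array([c[0],-c[1]])/-c[2]
    s=s*(1+ci["k1"]*(s@s)); K=np.array(ci["K"]); return (K@[s[0],s[1],1])[:2]
def snap(n,f=None):
    ci=eyes.camera_info(n); im=eyes.capture(n)
    if f: cv2.imwrite("pics/"+f,cv2.cvtColor(im,cv2.COLOR_RGB2BGR))
    return ci,im
E
python3 - <<'E'
from h import *
print(manip.tip_reach, readout.get_obs())
for n in["scene","side"]:
    ci,im=snap(n,n+"0.png"); print(n,ci)
    for t in["latch_grip","beam_pivot","ball_top","pointer_tip","band_mid","weight_mid","tray_spot","thruster","mug","fitting","steel_a_mid"]:
        for r in nets.mark_of(t,n)[:3]:
            P=w(ci,r["at"]); print(t,round(r["conf"],2),P.round(0),px(ci,P).round(0))
E
```

```text
8.0 {'time': 0.0, 'joints': array([-1.39519473,  0.41189721, -0.01271269,  1.59704223,  0.00563229,
        1.13428765, -0.08218937]), 'qd': array([ 0.0019813 ,  0.0011401 ,  0.00153548,  0.00077275, -0.00184561,
        0.00081977, -0.00066412]), 'effort': array([-4.98287664e-04, -5.87939036e+01,  6.42022323e-01, -2.91076040e+01,
       -5.36407647e-02,  1.82148709e-02,  1.69621317e-04]), 'eef_pos': array([150.80217429, 606.02843422, 229.81149104]), 'eef_rot': array([ 1.21574491e-01,  9.92581989e-01, -7.98952410e-04, -2.62404856e-05]), 'force': array([-0.22679178, -0.4000242 ,  0.10236469]), 'wrist_torque': array([-0.01566945, -0.01277467, -0.02921816]), 'grasp_force': 0.0, 'width': 87.42100331557575}
scene {'K': array([[391.04503108,   0.        , 323.96361074],
       [  0.        , 391.04503108, 202.44594164],
       [  0.        ,   0.        ,   1.        ]]), 'k1': -0.09939302716898582, 'origin': array([1288.86662693, -396.47699545,  740.65900154]), 'attitude': array([0.38602649, 0.2447215 , 0.48465657, 0.74579015])}
latch_grip 0.71 [484.  74. 160.] [357. 178.]
latch_grip 0.4 
[... 925 characters left out ...]
 163.] [337. 234.]
latch_grip 0.39 [451. 311. 120.] [321. 332.]
beam_pivot 0.78 [448. 312. 119.] [322. 333.]
ball_top 0.6 [487.  75. 108.] [334. 248.]
pointer_tip 0.62 [499. -16. 120.] [339. 218.]
band_mid 0.91 [502. -27. 190.] [340. 197.]
weight_mid 0.77 [317. 142.  25.] [392. 304.]
weight_mid 0.75 [495. -16. 120.] [341. 219.]
weight_mid 0.61 [466. 198. 154.] [329. 279.]
tray_spot 0.64 [ 428. -281.    4.] [382. 187.]
thruster 0.86 [ 788. -102.   -2.] [257. 205.]
mug 0.64 [ 681. -390.   -3.] [317. 154.]
fitting 0.56 [ 749. -285.    1.] [289. 169.]
steel_a_mid 0.75 [ 474. -385.   13.] [375. 162.]
steel_a_mid 0.58 [ 428. -280.    5.] [382. 187.]
steel_a_mid 0.48 [ 427. -396.   15.] [389. 162.]
```

View pics/scene0.png

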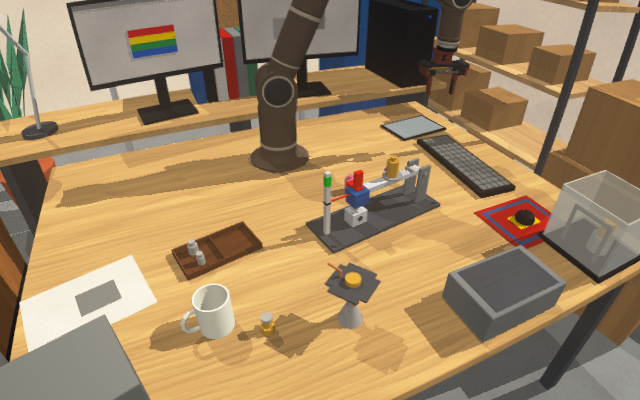

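```bash
python3 -c "
import cv2
a=cv2.imread('pics/scene0.png')[140:230,300:440];b=cv2.imread('pics/side0.png')[180:350,270:440]
a=cv2.resize(a,(800,514));cv2.imwrite('pics/c1.png',a);cv2.imwrite('pics/c2.png',cv2.resize(b,(600,600),interpolation=2))"
```

```text
(no output)
```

View pics/c2.png

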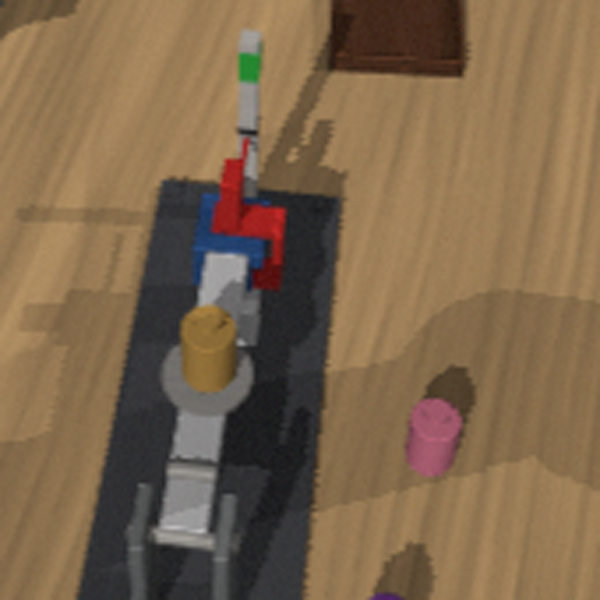

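The brass weight sits on the pan at side (329,279) / scene (391,168). The pink cylinder at side (392,304) and the purple one near (380,350) are on the table and are look-alikes. The brass one on the pan is the weight meant: its mid height is about 157 and it lies 126 mm from the latch. Next I move above it.

Call:
send_rows:
  moves:
    - [60, -0.031, -0.025, 0, 6.8]
    - [60, -0.062, -0.05, -0.005, 13.6]
    - [60, -0.094, -0.075, -0.01, 20.4]
    - [60, -0.125, -0.099, -0.01, 27.2]
    - [60, -0.156, -0.124, -0.01, 34]
    - [60, -0.188, -0.149, -0.01, 40.8]
    - [60, -0.219, -0.174, -0.01, 47.6]
    - [60, -0.25, -0.198, -0.01, 54.4]
    - [60, -0.281, -0.223, -0.01, 61]
    - [60, -0.313, -0.248, -0.01, 67.6]
  newtons: 25

```text
time: 2.03
eef_pos: [395.5, 288.8, 241.0]
eef_rot: [0.655, 0.755, 0.0, -0.0]
force: [0.8, 0.2, 0.0]
width: 66.9
grasp_force: 0.0
```

```bash
cat > d.py <<'E'
from h import *
import sys
def delta(T,yaw_y=None):
    "tool shift (mm) and turn from current pose to world T with tool y at world angle yaw_y deg"
    o=readout.get_obs(); M=R.from_quat(o["eef_rot"]).as_matrix()
    a=np.degrees(np.arctan2(M[1,1],M[0,1]))
    print("t",round(o["time"],2),"pos",o["eef_pos"].round(1),"yaw_y",a.round(1),"w",round(o["width"],1),"F",o["force"].round(1))
    print("delta",(M.T@(np.array(T)-o["eef_pos"])).round(1),"turn",None if yaw_y is None else round(a-yaw_y,1),"tools",M.round(2).tolist())
E
python3 -c "
from d import *
delta([465.5,198,240],8.4)"
```

```text
t 2.03 pos [395.5 288.8 241. ] yaw_y 8.1 w 66.9 F [0.8 0.2 0. ]
delta [-99.7  56.4   1. ] turn -0.3 tools [[-0.14, 0.99, 0.0], [0.99, 0.14, 0.0], [0.0, 0.0, -1.0]]
```

Call:
send_rows:
  moves:
    - [60, -0.02, 0.011, 0, 0]
    - [60, -0.04, 0.022, 0, 0]
    - [60, -0.06, 0.033, 0, 0]
    - [60, -0.08, 0.045, 0, 0]
    - [60, -0.095, 0.053, 0, 0]
    - [60, -0.1, 0.056, 0, 0]
    - [60, -0.1, 0.056, 0, 0]
    - [60, -0.1, 0.056, 0, 0]
    - [60, -0.1, 0.056, 0, 0]
    - [60, -0.1, 0.056, 0, 0]

```text
time: 2.87
eef_pos: [464.1, 200.9, 240.6]
eef_rot: [0.652, 0.758, 0.0, -0.0]
force: [0.1, -1.3, -0.1]
width: 66.9
grasp_force: 0.0
```

```bash
python3 - <<'E'
from d import *
delta([465.5,198,149],8.4)
for n in["wrist","scene","side"]:
    ci,im=snap(n,n+"1.png")
    for t in["weight_mid","latch_grip","tray_spot"]:
        for r in nets.mark_of(t,n)[:2]:
            P=w(ci,r["at"]); print(n,t,round(r["conf"],2),P.round(0),px(ci,P).round(0))
E
```

```text
t 2.87 pos [464.1 200.9 240.6] yaw_y 8.6 w 66.9 F [ 0.1 -1.3 -0.1]
delta [-3.1  1.  91.6] turn 0.2 tools [[-0.15, 0.99, -0.0], [0.99, 0.15, 0.0], [0.0, -0.0, -1.0]]
wrist weight_mid 0.77 [319. 141.  23.] [208. 202.]
wrist weight_mid 0.61 [321. 292.  23.] [214.  84.]
wrist latch_grip 0.7 [486.  72. 158.] [323. 331.]
scene weight_mid 0.54 [462. 199. 157.] [391. 167.]
scene weight_mid 0.46 [315. 147.  26.] [350. 183.]
scene tray_spot 0.71 [ 429. -282.    4.] [234. 242.]
side weight_mid 0.84 [467. 198. 155.] [328. 279.]
side weight_mid 0.81 [318. 143.  27.] [392. 304.]
side latch_grip 0.59 [487.  75. 163.] [334. 235.]
side latch_grip 0.59 [450. 314. 120.] [321. 333.]
side tray_spot 0.96 [ 429. -280.    5.] [381. 187.]
```

View pics/wrist1.png

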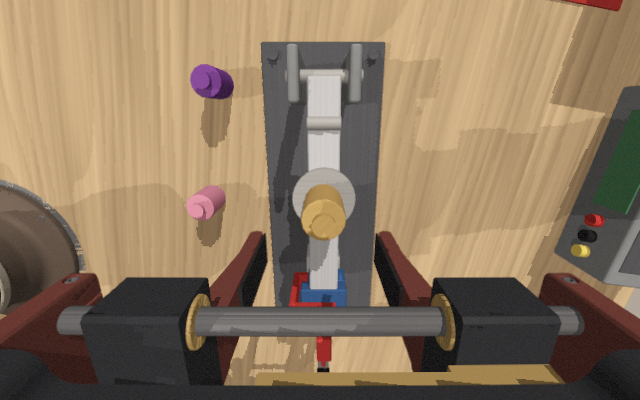

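The wrist view shows the brass weight on the pan at (323,215), centred between the fingers. The pink (207,203) and purple (211,82) cylinders stand on the table to the left.

Call:
send_rows:
  moves:
    - [60, -0.001, 0.001, 0.015, 0]
    - [60, -0.002, 0.001, 0.035, 0]
    - [60, -0.002, 0.001, 0.055, 0]
    - [60, -0.002, 0.001, 0.072, 0]
    - [60, -0.002, 0.001, 0.084, 0]
    - [60, -0.002, 0.001, 0.09, 0]
    - [60, -0.002, 0.001, 0.091, 0]
    - [60, -0.002, 0.001, 0.091, 0]
    - [150, -0.002, 0.001, 0.091, 0]
    - [200, -0.002, 0.001, 0.091, 0]
  newtons: 25

```text
time: 4.3
eef_pos: [466.7, 198.0, 150.5]
eef_rot: [0.653, 0.757, 0.001, 0.0]
force: [0.4, 0.3, -0.0]
width: 57.2
grasp_force: 0.0
```

Call:
send_rows:
  moves:
    - [220, 0, 0, 0, 0]
    - [220, 0, 0, 0, 0]
    - [220, 0, 0, 0, 0]
    - [220, 0, 0, 0, 0]
    - [220, 0, 0, 0, 0]
    - [220, 0, 0, -0.005, 0]
    - [220, 0, 0, -0.012, 0]
    - [220, 0, 0, -0.025, 0]
    - [220, 0, 0, -0.04, 0]
    - [220, 0, 0, -0.06, 0]

```text
time: 5.13
eef_pos: [465.2, 197.2, 209.6]
eef_rot: [0.653, 0.757, -0.001, -0.0]
force: [-0.2, 0.6, -2.9]
width: 35.5
grasp_force: 25.0
```

```bash
python3 - <<'E'
from d import *
delta([429,-280,250])
E
```

```text
t 5.13 pos [465.2 197.2 209.6] yaw_y 8.4 w 35.5 F [-0.2  0.6 -2.9]
delta [-466.8 -105.8  -39.5] turn None tools [[-0.15, 0.99, -0.0], [0.99, 0.15, -0.0], [-0.0, -0.0, -1.0]]
```

Call:
send_rows:
  moves:
    - [220, -0.005, -0.001, -0.025, 0]
    - [220, -0.025, -0.006, -0.045, 0]
    - [220, -0.055, -0.012, -0.05, 0]
    - [220, -0.092, -0.021, -0.05, 0]
    - [220, -0.13, -0.029, -0.05, 0]
    - [220, -0.169, -0.038, -0.05, 0]
    - [220, -0.208, -0.047, -0.05, 0]
    - [220, -0.247, -0.056, -0.05, 0]
    - [220, -0.286, -0.065, -0.05, 0]
    - [220, -0.325, -0.074, -0.05, 0]

```text
time: 5.97
eef_pos: [439.6, -136.4, 260.2]
eef_rot: [0.653, 0.757, 0.0, -0.0]
force: [1.7, 0.1, -2.1]
width: 35.5
grasp_force: 25.0
```

Call:
send_rows:
  moves:
    - [220, -0.038, -0.009, 0, 0]
    - [220, -0.075, -0.017, 0.01, 0]
    - [220, -0.105, -0.024, 0.03, 0]
    - [220, -0.128, -0.029, 0.055, 0]
    - [220, -0.14, -0.032, 0.08, 0]
    - [220, -0.142, -0.032, 0.105, 0]
    - [220, -0.142, -0.032, 0.125, 0]
    - [220, -0.142, -0.032, 0.14, 0]
    - [220, -0.142, -0.032, 0.15, 0]
    - [220, -0.142, -0.032, 0.15, 0]

```text
time: 6.8
eef_pos: [428.7, -279.0, 108.1]
eef_rot: [0.653, 0.757, -0.0, -0.002]
force: [-0.2, 0.3, -3.6]
width: 35.4
grasp_force: 25.0
```

```bash
python3 - <<'E'
from d import *
for n in["scene","side"]:
    ci,im=snap(n,n+"2.png")
    for t in["weight_mid","tray_spot","steel_a_mid"]:
        for r in nets.mark_of(t,n)[:3]:
            P=w(ci,r["at"]); print(n,t,round(r["conf"],2),P.round(0),px(ci,P).round(0))
delta([429,-280,22])
a=cv2.imread('pics/scene2.png')[170:290,150:310];b=cv2.imread('pics/side2.png')[110:230,300:460]
cv2.imwrite('pics/c3.png',np.hstack([cv2.resize(a,(400,300),interpolation=2),cv2.resize(b,(400,300),interpolation=2)]))
E
```

```text
scene weight_mid 0.68 [ 796. -100.   -3.] [350. 320.]
scene weight_mid 0.61 [320. 145.  27.] [350. 184.]
scene weight_mid 0.51 [319. 291.  25.] [387. 175.]
scene tray_spot 0.83 [ 434. -281.    7.] [235. 242.]
scene steel_a_mid 0.66 [ 426. -401.   27.] [190. 247.]
side weight_mid 0.75 [314. 292.  26.] [381. 360.]
side weight_mid 0.72 [317. 140.  24.] [392. 303.]
side weight_mid 0.68 [ 430. -281.  115.] [384. 161.]
side tray_spot 0.88 [ 431. -279.    6.] [381. 187.]
t 7.2 pos [ 430.2 -279.8  110.4] yaw_y 8.5 w 35.4 F [ 1.1  0.7 -3. ]
delta [-0.  -1.4 88.4] turn None tools [[-0.15, 0.99, 0.0], [0.99, 0.15, -0.0], [-0.0, 0.0, -1.0]]
```

View pics/c3.png

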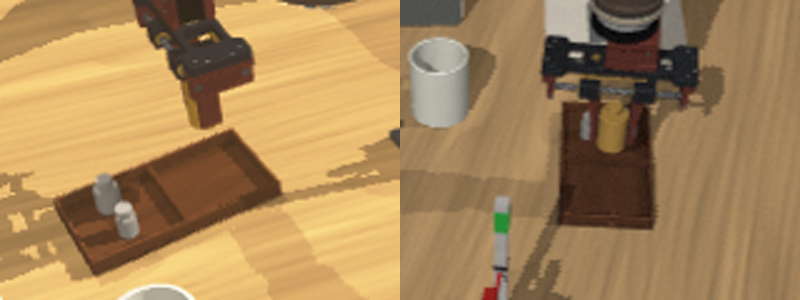

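The weight hangs upright between the fingers above the empty half: side crop (612,130), and the scene crop's empty half is at (205,175). I lower it next.

Call:
send_rows:
  moves:
    - [220, 0, 0, 0.012, 0]
    - [220, 0, 0, 0.028, 0]
    - [220, 0, 0, 0.044, 0]
    - [220, 0, 0, 0.058, 0]
    - [220, 0, 0, 0.069, 0]
    - [220, 0, 0, 0.076, 0]
    - [220, 0, 0, 0.08, 0]
    - [220, 0, 0, 0.082, 0]
    - [220, 0, 0, 0.083, 0]
    - [220, 0, 0, 0.083, 0]

```text
time: 8.03
eef_pos: [430.0, -279.9, 26.9]
eef_rot: [0.653, 0.757, 0.0, 0.0]
force: [-0.7, 0.5, -2.6]
width: 35.5
grasp_force: 25.0
```

Call:
send_rows:
  moves:
    - [220, 0, 0, 0.0005, 0]
    - [220, 0, 0, 0.001, 0]
    - [220, 0, 0, 0.0015, 0]
    - [220, 0, 0, 0.002, 0]
    - [220, 0, 0, 0.0025, 0]
    - [220, 0, 0, 0.003, 0]
    - [220, 0, 0, 0.0035, 0]
    - [220, 0, 0, 0.004, 0]
    - [220, 0, 0, 0.004, 0]
    - [220, 0, 0, 0.004, 0]

```text
time: 8.87
eef_pos: [429.7, -279.7, 22.6]
eef_rot: [0.653, 0.757, 0.0, -0.0]
force: [-0.4, 0.3, -3.1]
width: 35.7
grasp_force: 25.0
```

Call:
send_rows:
  moves:
    - [220, 0, 0, 0.0004, 0]
    - [220, 0, 0, 0.0008, 0]
    - [220, 0, 0, 0.0012, 0]
    - [220, 0, 0, 0.0016, 0]
    - [220, 0, 0, 0.002, 0]
    - [220, 0, 0, 0.002, 0]
    - [220, 0, 0, 0.002, 0]
    - [220, 0, 0, 0.002, 0]
    - [220, 0, 0, 0.002, 0]
    - [220, 0, 0, 0.002, 0]

```text
time: 9.7
eef_pos: [429.8, -279.8, 21.9]
eef_rot: [0.653, 0.757, 0.001, 0.0]
force: [-4.7, 3.2, 17.2]
width: 36.0
grasp_force: 25.0
```

Contact: the force went to +17 N. I relieve it, open and rise.

Call:
send_rows:
  moves:
    - [220, 0, 0, -0.0008, 0]
    - [220, 0, 0, -0.0012, 0]
    - [140, 0, 0, -0.0012, 0]
    - [120, 0, 0, -0.0012, 0]
    - [105, 0, 0, -0.0012, 0]
    - [95, 0, 0, -0.0012, 0]
    - [95, 0, 0, -0.0012, 0]
    - [95, 0, 0, -0.0012, 0]
    - [95, 0, 0, -0.0012, 0]
    - [95, 0, 0, -0.0012, 0]

```text
time: 10.53
eef_pos: [429.7, -279.7, 21.8]
eef_rot: [0.653, 0.757, -0.0, -0.0]
force: [-0.2, -0.5, 0.9]
width: 55.2
grasp_force: 0.0
```

Call:
send_rows:
  moves:
    - [95, 0, 0, -0.005, 0]
    - [95, 0, 0, -0.015, 0]
    - [95, 0, 0, -0.035, 0]
    - [95, 0, 0, -0.06, 0]
    - [95, 0, 0, -0.09, 0]
    - [95, 0, 0, -0.125, 0]
    - [95, 0, 0, -0.16, 0]
    - [95, 0, 0, -0.195, 0]
    - [95, 0, 0, -0.225, 0]
    - [95, 0, 0, -0.24, 0]

```text
time: 11.37
eef_pos: [430.1, -280.9, 266.3]
eef_rot: [0.654, 0.757, 0.001, 0.002]
force: [1.9, -0.2, 0.0]
width: 55.1
grasp_force: 0.0
```

```bash
python3 - <<'E'
from d import *
for n in["scene","side","wrist"]:
    ci,im=snap(n,n+"3.png")
    for t in["weight_mid","latch_grip","beam_pivot","pointer_tip"]:
        for r in nets.mark_of(t,n)[:3]:
            P=w(ci,r["at"]); print(n,t,round(r["conf"],2),P.round(0),px(ci,P).round(0))
delta([484,73,265])
a=cv2.imread('pics/scene3.png')[170:290,150:310];b=cv2.imread('pics/side3.png')[110:260,260:460]
cv2.imwrite('pics/c4.png',np.hstack([cv2.resize(a,(400,300),interpolation=2),cv2.resize(b,(400,300),interpolation=2)]))
E
```

```text
scene weight_mid 0.64 [317. 144.  29.] [350. 183.]
scene weight_mid 0.62 [321. 295.  26.] [389. 175.]
scene weight_mid 0.52 [ 430. -282.   33.] [233. 235.]
scene latch_grip 0.57 [483.  75. 158.] [357. 179.]
scene beam_pivot 0.67 [484.  77. 164.] [358. 177.]
scene beam_pivot 0.61 [448. 311. 120.] [418. 168.]
scene pointer_tip 0.97 [499. -15. 117.] [331. 201.]
scene pointer_tip 0.6 [449. 307. 120.] [417. 168.]
scene pointer_tip 0.3 [486.  74. 104.] [357. 195.]
side weight_mid 0.56 [315. 293.  27.] [380. 360.]
side weight_mid 0.55 [ 429. -281.   25.] [382. 182.]
side weight_mid 0.53 [318. 142.  27.] [391. 303.]
side latch_grip 0.82 [482.  75. 162.] [336. 235.]
side beam_pivot 0.79 [452. 311. 120.] [320. 332.]
side pointer_tip 0.67 [499. -14. 116.] [339. 220.]
wrist weight_mid 0.67 [ 430. -280.   36.] [321. 174.]
t 12.12 pos [ 429.6 -279.8  261.6] yaw_y 8.4 w 55.2 F [0.1 0.4 0.8]
delta [341.  105.4  -3.4] turn None tools [[-0.15, 0.99, -0.0], [0.99, 0.15, 0.0], [0.0, -0.0, -1.0]]
```

View pics/c4.png

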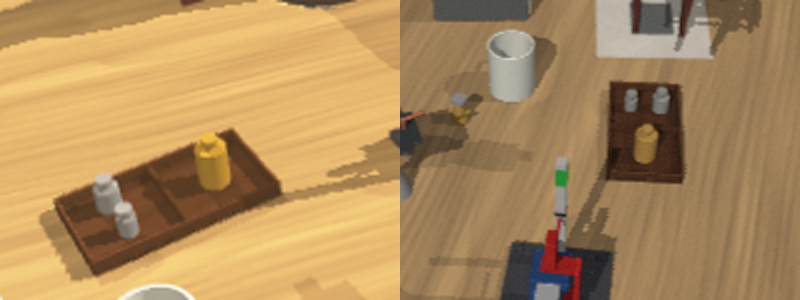

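The weight stands upright in the empty half (scene crop (212,165), side crop (646,145)) and the steel weights are undisturbed. Next, the latch.

Call:
send_rows:
  moves:
    - [110, 0.015, 0.005, -0.003, 0]
    - [110, 0.05, 0.015, -0.005, 0]
    - [110, 0.09, 0.028, -0.005, 0]
    - [110, 0.13, 0.04, -0.005, 0]
    - [110, 0.17, 0.053, -0.005, 0]
    - [110, 0.21, 0.065, -0.005, 0]
    - [110, 0.25, 0.077, -0.005, 0]
    - [110, 0.29, 0.09, -0.005, 0]
    - [110, 0.325, 0.1, -0.005, 0]
    - [110, 0.342, 0.105, -0.005, 0]

```text
time: 12.95
eef_pos: [483.5, 79.5, 266.7]
eef_rot: [0.651, 0.759, 0.0, -0.0]
force: [-0.2, -0.4, -0.1]
width: 49.9
grasp_force: 0.0
```

```bash
python3 - <<'E'
from d import *
ci,im=snap("wrist","wrist4.png")
delta([484,74,152])
for r in nets.mark_of("latch_grip","wrist")[:3]:
    P=w(ci,r["at"]); print(round(r["conf"],2),P.round(0),px(ci,P).round(0))
for r in nets.search_frame("latch_grip","wrist")[:2]:
    P=w(ci,r["at"]); print("vis",round(r["conf"],2),P.round(0),px(ci,P).round(0))
print(px(ci,[484,74,163]),px(ci,[484,74,188]))
E
```

```text
t 13.0 pos [483.7  81.2 266.5] yaw_y 8.9 w 50.0 F [0.8 3.1 0.7]
delta [ -7.3  -0.8 114.5] turn None tools [[-0.15, 0.99, -0.0], [0.99, 0.15, 0.0], [0.0, 0.0, -1.0]]
0.94 [484.  76. 160.] [320. 204.]
0.35 [503. -31. 192.] [323. 321.]
vis 0.67 [477.  77. 134.] [313. 193.]
[320.04964376 206.71927023] [320.04811547 216.12816178]
```

View pics/wrist4.png

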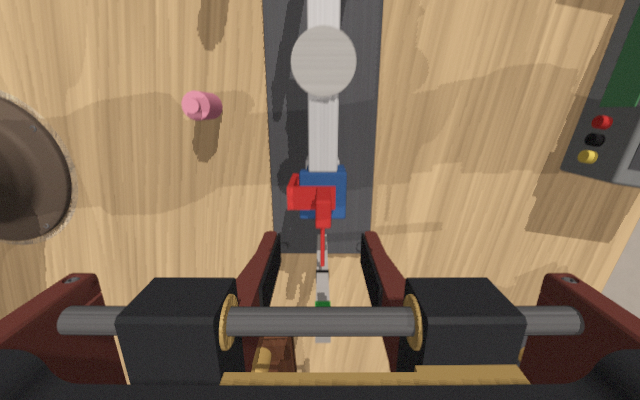

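The wrist view shows the red tab top at (322,215), centred between the fingers as predicted (320,216). I go down.

Call:
send_rows:
  moves:
    - [110, 0, 0, 0.01, 0]
    - [110, 0, 0, 0.025, 0]
    - [110, 0, 0, 0.04, 0]
    - [110, 0, 0, 0.052, 0]
    - [110, 0, 0, 0.06, 0]
    - [110, 0, 0, 0.06, 0]
    - [110, 0, 0, 0.06, 0]
    - [110, 0, 0, 0.06, 0]
    - [110, 0, 0, 0.06, 0]
    - [110, 0, 0, 0.06, 0]

```text
time: 13.93
eef_pos: [483.8, 74.0, 207.5]
eef_rot: [0.653, 0.757, 0.001, 0.0]
force: [0.4, -0.6, -0.4]
width: 49.9
grasp_force: 0.0
```

Call:
send_rows:
  moves:
    - [110, 0, 0, 0.01, 0]
    - [110, 0, 0, 0.022, 0]
    - [110, 0, 0, 0.034, 0]
    - [110, 0, 0, 0.044, 0]
    - [110, 0, 0, 0.05, 0]
    - [110, 0, 0, 0.053, 0]
    - [110, 0, 0, 0.053, 0]
    - [110, 0, 0, 0.053, 0]
    - [110, 0, 0, 0.053, 0]
    - [150, 0, 0, 0.053, 0]
  newtons: 20

```text
time: 14.77
eef_pos: [483.8, 74.0, 154.3]
eef_rot: [0.653, 0.757, 0.0, 0.0]
force: [-0.4, 0.2, -0.7]
width: 46.3
grasp_force: 0.0
```

Call:
send_rows:
  moves:
    - [180, 0, 0, 0, 0]
    - [200, 0, 0, 0, 0]
    - [220, 0, 0, 0, 0]
    - [245, 0, 0, 0, 0]
    - [245, 0, 0, 0, 0]
    - [245, 0, 0, 0, 0]
    - [245, 0, 0, 0, 0]
    - [245, 0, 0, 0, 0]
    - [245, 0, 0, 0, 0]
    - [245, 0, 0, 0, 0]
  newtons: 20

```text
time: 15.6
eef_pos: [483.9, 74.1, 154.0]
eef_rot: [0.653, 0.757, 0.0, 0.0]
force: [5.5, 0.8, -1.0]
width: 14.1
grasp_force: 20.0
```

Gripped. Now pull along tool −y.

Call:
send_rows:
  moves:
    - [245, 0, -0.0015, 0, 0]
    - [245, 0, -0.003, 0, 0]
    - [245, 0, -0.005, 0, 0]
    - [245, 0, -0.007, 0, 0]
    - [245, 0, -0.009, 0, 0]
    - [245, 0, -0.0105, 0, 0]
    - [245, 0, -0.012, 0, 0]
    - [245, 0, -0.0125, 0, 0]
    - [245, 0, -0.0125, 0, 0]
    - [245, 0, -0.0125, 0, 0]
  newtons: 30

```text
time: 16.43
eef_pos: [472.3, 72.3, 154.2]
eef_rot: [0.653, 0.757, 0.001, 0.001]
force: [9.1, 1.9, -4.0]
width: 13.8
grasp_force: 30.0
```

```bash
python3 - <<'E'
from d import *
delta([484,74,154])
for n in["scene","side"]:
    ci,im=snap(n)
    for r in nets.mark_of("latch_grip",n)[:2]:
        P=w(ci,r["at"]); print(n,round(r["conf"],2),P.round(0))
E
```

```text
t 16.43 pos [472.3  72.3 154.2] yaw_y 8.4 w 13.8 F [ 9.1  1.9 -4. ]
delta [-0.1 11.8  0.2] turn None tools [[-0.15, 0.99, 0.0], [0.99, 0.15, 0.0], [-0.0, 0.0, -1.0]]
scene 0.76 [470.  74. 158.]
scene 0.21 [ 431. -283.    4.]
side 0.72 [472.  73. 163.]
```

Call:
send_rows:
  moves:
    - [245, 0.0003, 0, -0.0015, 0]
    - [245, 0.001, 0, -0.0048, 0]
    - [245, 0.0018, 0, -0.0083, 0]
    - [245, 0.0026, 0, -0.0119, 0]
    - [245, 0.0035, 0, -0.0154, 0]
    - [245, 0.0044, 0, -0.019, 0]
    - [245, 0.0044, 0, -0.019, 0]
    - [245, 0.0044, 0, -0.019, 0]
    - [245, 0.0044, 0, -0.019, 0]
    - [245, 0.0044, 0, -0.019, 0]

```text
time: 17.47
eef_pos: [471.6, 76.6, 173.1]
eef_rot: [0.653, 0.757, 0.001, 0.001]
force: [8.4, 1.6, -4.0]
width: 13.4
grasp_force: 30.0
```

```bash
python3 - <<'E'
from d import *
delta([484,74,154])
for n in["scene","side"]:
    ci,im=snap(n)
    for t in["latch_grip","pointer_tip"]:
      for r in nets.mark_of(t,n)[:1]:
        P=w(ci,r["at"]); print(n,t,round(r["conf"],2),P.round(0))
E
```

```text
t 17.47 pos [471.6  76.6 173.1] yaw_y 8.4 w 13.4 F [ 8.4  1.6 -4. ]
delta [-4.3 11.8 19.2] turn None tools [[-0.15, 0.99, 0.0], [0.99, 0.15, 0.0], [-0.0, 0.0, -1.0]]
scene latch_grip 0.78 [469.  77. 181.]
scene pointer_tip 0.84 [504. -16. 144.]
side latch_grip 0.57 [473.  75. 180.]
side pointer_tip 0.89 [501. -13. 146.]
```

The lift works: pointer at 145 means about 0.08 rad. I continue to 0.22.

Call:
send_rows:
  moves:
    - [245, 0.001, 0, -0.0035, 0]
    - [245, 0.0021, 0, -0.0071, 0]
    - [245, 0.0044, 0, -0.014, 0]
    - [245, 0.0068, 0, -0.0209, 0]
    - [245, 0.0095, 0, -0.0278, 0]
    - [245, 0.0107, 0, -0.0306, 0]
    - [245, 0.0114, 0, -0.0323, 0]
    - [245, 0.0114, 0, -0.0323, 0]
    - [245, 0.0114, 0, -0.0323, 0]
    - [245, 0.0114, 0, -0.0323, 0]

```text
time: 18.6
eef_pos: [469.9, 87.5, 205.3]
eef_rot: [0.653, 0.757, 0.001, 0.001]
force: [9.7, 0.7, -4.6]
width: 13.9
grasp_force: 30.0
```

```bash
python3 - <<'E'
from d import *
delta([484,74,154])
for n in["scene","side"]:
    ci,im=snap(n,n+"5.png")
    for t in["latch_grip","pointer_tip","band_mid"]:
      for r in nets.mark_of(t,n)[:1]:
        P=w(ci,r["at"]); print(n,t,round(r["conf"],2),P.round(0),px(ci,P).round(0))
a=cv2.imread('pics/scene5.png')[150:240,300:420];b=cv2.imread('pics/side5.png')[170:260,280:400]
cv2.imwrite('pics/c5.png',np.vstack([cv2.resize(x,(400,300),interpolation=2) for x in(a,b)]))
E
```

```text
t 18.6 pos [469.9  87.5 205.3] yaw_y 8.4 w 13.9 F [ 9.7  0.7 -4.6]
delta [-15.4  11.9  51.4] turn None tools [[-0.15, 0.99, 0.0], [0.99, 0.15, -0.0], [-0.0, 0.0, -1.0]]
scene latch_grip 0.6 [470.  88. 209.] [360. 160.]
scene pointer_tip 0.9 [501.  -7. 187.] [334. 180.]
scene band_mid 0.92 [497. -29. 188.] [326. 180.]
side latch_grip 0.68 [470.  86. 213.] [340. 226.]
```

View pics/c5.png

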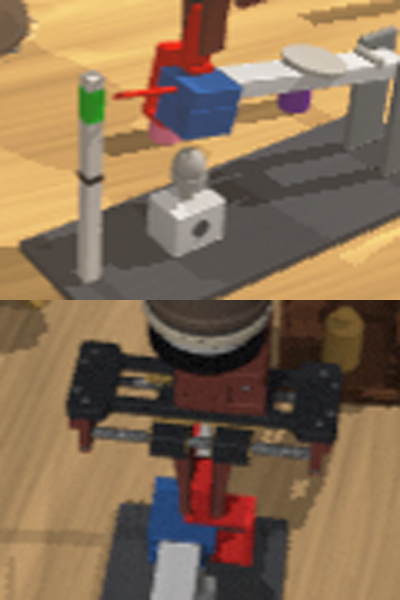

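The coupler is off the ball and the pointer tip (crop (115,95), z≈187–190) is level with the green band (91,105). The weight is still upright in the tray. I hold for one call, then hand in.

Call:
send_rows:
  moves:
    - [245, 0, 0, 0, 0]
    - [245, 0, 0, 0, 0]
    - [245, 0, 0, 0, 0]
    - [245, 0, 0, 0, 0]
    - [245, 0, 0, 0, 0]
    - [245, 0, 0, 0, 0]
    - [245, 0, 0, 0, 0]
    - [245, 0, 0, 0, 0]
    - [245, 0, 0, 0, 0]
    - [245, 0, 0, 0, 0]

```text
time: 19.83
eef_pos: [469.9, 87.5, 205.3]
eef_rot: [0.653, 0.757, 0.001, 0.001]
force: [9.4, 0.5, -3.5]
width: 13.8
grasp_force: 30.0
```

```bash
python3 - <<'E'
from d import *
for n in["scene"]:
    ci,im=snap(n)
    for t in["pointer_tip","latch_grip"]:
      for r in nets.mark_of(t,n)[:1]: print(t,w(ci,r["at"]).round(0))
delta([484,74,154])
print(manip.finish_job())
E
```

```text
pointer_tip [499.  -9. 187.]
latch_grip [467.  87. 211.]
t 19.98 pos [469.9  87.6 205.3] yaw_y 8.4 w 13.7 F [ 9.4  1.6 -4.3]
delta [-15.5  11.8  51.4] turn None tools [[-0.15, 0.99, 0.0], [0.99, 0.15, -0.0], [-0.0, 0.0, -1.0]]
the job is handed in; nothing more can be done
None
```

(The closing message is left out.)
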